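# Isolate the bench supply and pop its fuse door

## Robot

A 6-joint arm with a two-finger parallel gripper is mounted at the origin on a cart in front of the work surface, level with it; the furniture and walls round the work are solid. World frame = base frame: x ahead of the robot, y to its left, z up, the work surface at z = 0. Lengths are in mm, angles in rad, forces in N, time in s.
With the tool pointing down it reaches from about 300 to 825 mm from the base axis. Payload 5.4 kg.
Tool frame: the origin (TCP) lies between the finger pads; the fingertips stand 25 mm ahead of it and the grasp point (between the pads) lies 6 mm ahead of it; z points along the fingers, y is the line along which they close (so a half turn about z gives the same grasp; the last joint's range is limited). The gripper opens to 92 mm and grips with 3 to 60 N. Pads are 20 mm wide; open, the fingers measure 128 mm over their backs; the gripper's body (75 mm by 189 mm) begins 69 mm behind the grasp point.
Start: joints at [-0.21, 0.158, 1.597, -0, 1.386, -0.21], TCP at [574.984, -0.018, 239.601] pointing down, gripper open.
Joint ranges: [-2.91, 2.91], [-0.94, 2.29], [0.18, 2.7], [-1.29, 4.43], [0.17, 2.64], [-3, 3]. Speed limits (rad/s): [2.57, 2.57, 3.14, 3.14, 3.14, 3.14].

## Interface

Orientations are given as a unit quaternion [w, x, y, z].
In Python, from bench import robot gives the robot as it stands.
- The arm moves only by the tool send_rows, never from a script. Its argument "deltas" is a list of rows, each an object of numbers: "rx", "ry", "rz": the turn, a rotation vector about the tool's x, y, z in units of pi rad (1.0 is pi rad); "tx", "ty", "tz": the shift along the tool's x, y, z in units of 800 mm (1.0 is 800 mm); "claw": the gripper command: -1 is fully open, 1 is shut, values between are in proportion. A call has 1 to 12 rows; each row is the pose to reach, as a shift and turn from the pose commanded when the call began, along the tool's axes at that moment, turning the shorter way round; what a row does not reach only later rows make up. A row lasts 1/12 s, in which the tool goes at most 41.7 mm and 7.16 degrees, less where a joint would pass 70% of its speed; a pose out of reach is approached as far as the arm can. A call with a number of a shift or a turn outside -1 to 1 is refused whole. A call with a gripper value outside its range is refused whole. The fingers move at their own pace and stop on an object; "squeeze" is the grip in N (left out, the last holds). Time passes only in rows, so rows that repeat a pose let the fingers close. It gives the time, the measured TCP pose, the force, the opening and the grip force at its end, in the units of the state.
- robot.get_obs(): the state, without advancing time (a new reading comes with each control period).
- robot.get_image(name): name is "scene" or "side" or "wrist"; returns a dict with "image" (480x640x3 uint8, red, green, blue), "camera_matrix" (3x3 intrinsics, pixels), "position" and "rotation" of the camera in the world; the wrist camera has in their place "tool_from_camera" (4x4, takes a point from camera to tool coordinates, whose origin is the TCP and whose axes are the flange's). Camera axes: x right, y down, z forward; pixel columns grow to the right and rows downward; lengths in mm; the calibration is good to about 2 mm. A picture is of the moment at which its call begins: read the wrist's pose just before it. There is no depth.
- robot.hand_in(): hands the job in; it is judged then, once.
Trained networks look in the newest picture that a camera, given by its name, has taken for a name from the list of things; names that differ only in an ending like _2 or _b are one class to them, and where a whole thing is asked for, a point or a joint stands for the part that bears it (a point fixed in the world has none). Each returns a list of dicts, best first, with "score" (0 to 1); they miss things now and then, are a little off and sometimes report something else, mostly with a low value. They report only what shows in the picture. A call takes as long as a camera call.
- robot.silhouettes(camera, name): "mask" (480x640 bool, what is visible of it) and "point" ([column, row] in pixels, amid what is visible of it).
- robot.place_of(camera, name): "point" ([column, row] in pixels: a listed point, or the origin of a listed thing).
The state is a dict: "t": time; "q": joint angles; "joint_velocities": joint speeds; "joint_torque": joint torques, N m; "position": TCP position; "orientation": TCP orientation; "contact_force": force on the tool from outside, world axes, zero at the start; "torque": the same for the moment, N m; "width": opening from 0.0 (shut) to 1.0 (fully open); "finger_force": force on a finger pad.
Only numpy, scipy, OpenCV 4.12 (cv2) and the standard library are available. Lean on these libraries where they do the work, as an engineer would, in place of code of your own. Each camera call takes 0.05 s, during which the arm holds its last target. There are 200 camera calls.

## Task

The sloping-front bench supply on the worktop has blown its fuse: switch it off first by pressing down the raised front half of its rocker switch, then press the ribbed end of the smaller, nearly square door (the fuse door) once so that its touch latch lets go and it springs up. Take the fingers away, watch for two seconds that the door stays up by itself, and leave it open. Only press with the fingertips: pick nothing up, do not shift the supply or the tools round it, do not push the raised door down again, and leave the long door shut.

Things in the scene. Friction and masses are not known exactly. Their poses are not given: they have to be found in the camera images.
- supply: bench power supply: grey sloping-front case 208 deep x 280 wide x 74 mm high, about 1.8 kg, standing loose; meters, knobs and terminals on the front slope. Origin: centre of its underside; x points to its back, y to its left end, z up. Its flat deck at z = 0.072 (x from -0.040 to 0.100) carries, from left to right, rocker switch, small fuse door, long battery door
- rocker (a joint): black rocker switch at the left of the deck, 43 (along the supply's x) x 25 mm, in a frame 4 mm high; axis crosswise at x = 0.030, y = 0.098, z = 0.078 of the supply. 0 = on (front half raised), 0.44 rad = off (front half down). It snaps over at 0.22 to either end; pressing the raised half 14 mm from the axis takes about 2 to 4 N, full travel 6 mm
- rocker_front (a point): point on top of the rocker's front half, 14 mm in front of its axis; 16 mm above the deck when on, 9 mm when off. Press here, straight down, fingers shut
- fuse_door (a joint): fuse door: flat, black, 58 (along the supply's x) x 56 mm, top 8 mm above the deck, hinged at its rear edge (x = 0.060, y = 0.024, z = 0.072 of the supply). Radians: 0 = shut, 1.25 = fully up. Push-push latch: pushed in (3 to 6 N) it trips at -0.04 (2 mm), stops at -0.115 (5 mm); let go, a spring raises it in 0.5 s and holds it up. Pushed down again it latches shut
- fuse_door_press (a point): point on top of the fuse door, in the middle of its three ribs, 45 mm in front of the hinge and 12 mm from the free front edge; moves with the door. Press here, straight down, fingers shut. The raised door's free edge stands about 57 mm above the deck, so draw back well above it
- battery_door (a joint): the longer door at the right of the fuse door, 58 x 96 mm, with the same plate, ribs, hinge and latch (hinge at x = 0.060, y = -0.076, z = 0.072 of the supply). 0 = shut. To be left shut
- tweezers: metal tweezers, 118 x 15 x 9 mm, lying crosswise on the strip of deck behind the doors; bystander. Origin: centre of its underside
- driver: small screwdriver, 131 x 13 x 13 mm, lying on the worktop at the left of the supply; bystander. Origin: centre of its underside
- roll: roll of tape, 76 x 70 x 19 mm, lying on the worktop at the right of the supply; bystander. Origin: centre of its underside
- marker: felt marker, 126 x 12 x 13 mm, lying on the worktop in front of the supply; bystander. Origin: centre of its underside
- dish: small round screw dish, 56 x 56 x 14 mm, on the worktop in front of the supply; bystander. Origin: centre of its underside

How it is judged (in metres and radians):
On the way, in this order (a step that is already met when the one before it is completed fails the run):
1. the rocker is pressed over to off (value of joint rocker above 0.38 rad), for 0.2 s.
2. with the supply off, the fuse door is pressed in (value of joint fuse_door below -0.015 rad and value of joint rocker above 0.38 rad).
3. the fuse door has sprung up and stays up for 1.5 s with the fingers off everything (value of joint fuse_door above 1.1 rad and contact force between the fingers and anything else below 0.2 N), for 1.5 s.
At the end, for the whole second after the job is handed in: Through the last second: rocker off (joint above 0.38), fuse door up (above 1.1 rad) and still (under 0.1 rad/s), battery door shut (within 0.05 rad of 0), supply at rest and within 30 mm of its start, tweezers, screwdriver, tape roll, marker and dish within 40 mm of theirs (value of joint rocker above 0.38 rad and value of joint fuse_door above 1.1 rad and value of joint battery_door between -0.05 and 0.05 rad and velocity of joint fuse_door between -0.1 and 0.1 rad/s and distance of supply from where it was at the start of the episode below 0.03 m and linear speed of supply below 0.02 m/s and distance of each of tweezers, driver, roll, marker, dish from where it was at the start of the episode below 0.04 m); the robot touches nothing.
It fails at once if the fuse door rises while the supply is still switched on (value of joint fuse_door above 0.12 rad and value of joint rocker below 0.22 rad).
It fails at once if the raised fuse door is pushed back down (value of joint fuse_door between 0.15 and 0.9 rad and velocity of joint fuse_door below -0.1 rad/s).
It fails at once if the long battery door comes open (value of joint battery_door above 0.12 rad).
It fails at once if the supply is lifted, tipped or pushed more than 30 mm away (height (world z) of supply above 0.012 m or angle between supply's own z axis and vertical above 0.1 rad or distance of supply from where it was at the start of the episode above 0.03 m).
It fails at once if a bystander is picked up (20 mm) or pushed more than 40 mm away (distance of any of tweezers, driver, roll, marker, dish from where it was at the start of the episode above 0.04 m or height (world z) of tweezers above 0.092 m or height (world z) of any of driver, roll, marker, dish above 0.02 m).
It also fails if it takes over 38 s, if anything falls off the work surface, if the arm or the gripper's body presses on something with over 40 N, if the wrist force passes 120 N, or if a joint passes its speed limit or range.

## Working session

There is one attempt and no reset: what is moved stays moved. The work goes in short steps, Python scripts to look and compute and a tool call to move; the robot and the scene stay as the last step left them, time stands still between calls to the robot, and variables do not carry over. Pictures are saved under pics/ and viewed, at most 10 in all, crops included, and the job is handed in when it is done.

Besides the shell and the picture viewer there is one more tool, called after ">>>" as a command line: name --argument value ..., lists and objects as JSON in quotes. send_rows: Moves the arm, as the interface text tells. Shifts and turns lie within -1 to 1; 1 stands for 800 mm of shift or pi rad of turn. Its arguments: {"type":"object","properties":{"deltas":{"type":"array","items":{"type":"object","properties":{"rx":{"type":"number","minimum":-1,"maximum":1},"ry":{"type":"number","minimum":-1,"maximum":1},"rz":{"type":"number","minimum":-1,"maximum":1},"tx":{"type":"number","minimum":-1,"maximum":1},"ty":{"type":"number","minimum":-1,"maximum":1},"tz":{"type":"number","minimum":-1,"maximum":1},"claw":{"type":"number"}}}},"squeeze":{"type":"number"}},"required":["deltas"]}

```bash
mkdir -p pics; cat > h.py <<'E'
import numpy as np, cv2
from scipy.spatial.transform import Rotation as R
from bench import robot
def cam(n):
    o=robot.get_obs(); im=robot.get_image(n); K=np.array(im["camera_matrix"])
    if n=="wrist":
        q=o["orientation"]; T=np.eye(4); T[:3,:3]=R.from_quat([q[1],q[2],q[3],q[0]]).as_matrix(); T[:3,3]=o["position"]
        C=T@np.array(im["tool_from_camera"]); p,r=C[:3,3],C[:3,:3]
    else: p,r=np.array(im["position"]),np.array(im["rotation"])
    return im["image"],K,p,r
def ray(px,K,p,r):
    d=r@np.linalg.solve(K,[px[0],px[1],1.]); return p,d/np.linalg.norm(d)
def tri(rays):
    A=sum(np.eye(3)-np.outer(d,d) for p,d in rays); b=sum((np.eye(3)-np.outer(d,d))@p for p,d in rays)
    x=np.linalg.solve(A,b); return x,[float(np.linalg.norm(np.cross(x-p,d))) for p,d in rays]
def atz(rr,z): p,d=rr; return p+d*(z-p[2])/d[2]
E
cat > m.py <<'E'
from h import *
import sys
names=["rocker_front","fuse_door_press","supply","tweezers","driver","roll","marker","dish"]
Z=[88,80,0,72,0,0,0,0]
rs={n:[] for n in names}
for c in ["scene","side","wrist"]:
    im,K,p,r=cam(c); cv2.imwrite(f"pics/{c}{sys.argv[1]}.png",im[:,:,::-1])
    print(c,p.round(0))
    for n,z in zip(names,Z):
        for d in robot.place_of(c,n)[:2]:
            rr=ray(d["point"],K,p,r); print(c,n,np.round(d["point"],1),round(d["score"],2),atz(rr,z).round(1))
            if d["score"]>.5: rs[n].append(rr)
for n in names:
    if len(rs[n])>1: x,e=tri(rs[n]); print("TRI",n,x.round(1),np.round(e,1))
o=robot.get_obs(); print({k:np.round(o[k],3) for k in ("t","position","orientation","contact_force","width")})
E
python3 m.py 0
```

```text
scene [  92. -543.  664.]Traceback (most recent call last):
  File "m.py", line 11, in <module>
    rr=ray(d["point"],K,p,r); print(c,n,np.round(d["point"],1),round(d["score"],2),atz(rr,z).round(1))
  File "h.py", line 12, in ray
    d=r@np.linalg.solve(K,[px[0],px[1],1.]); return p,d/np.linalg.norm(d)
      ~^~~~~~~~~~~~~~~~~~~~~~~~~~~~~~~~~~~~
ValueError: matmul: Input operand 1 has a mismatch in its core dimension 0, with gufunc signature (n?,k),(k,m?)->(n?,m?) (size 3 is different from 4)
```

```bash
sed -i 's/else: p,r=np.array(im\["position"\]),np.array(im\["rotation"\])/else:\n        q=im["rotation"]; p=np.array(im["position"]); r=R.from_quat([q[1],q[2],q[3],q[0]]).as_matrix()/' h.py; python3 m.py 0; python3 -c "
import cv2,numpy as np
a=[cv2.imread(f'pics/{c}0.png') for c in ('scene','side','wrist')]
cv2.imwrite('pics/all0.png',np.vstack([np.hstack([cv2.resize(a[0],(400,300)),cv2.resize(a[1],(400,300))]),np.hstack([cv2.resize(a[2],(400,300)),cv2.resize(a[2],(400,300))])]))"
```

```text
scene [  92. -543.  664.]
scene rocker_front [319.5 237. ] 0.84 [549.6  42.7  88. ]
scene fuse_door_press [354.1 256.1] 0.7 [567.8 -29.8  80. ]
scene supply [357.6 299.5] 0.89 [557.2 -53.5   0. ]
scene tweezers [378.  242.7] 0.74 [632.3 -22.5  72. ]
scene driver [276.3 259.4] 0.72 [510.1 131.2   0. ]
scene roll [469.2 338.4] 0.97 [ 636.4 -237.8    0. ]
scene roll [379.1 240.5] 0.64 [704.8  44.6   0. ]
scene marker [272.9 332. ] 0.78 [396.9 -19.6   0. ]
side [  59. 1042.  666.]
side rocker_front [330.8 238.1] 0.5 [536.4  41.7  88. ]
side rocker_front [340.1 251.3] 0.15 [489.9  90.9  88. ]
side fuse_door_press [304.6 224.1] 0.63 [635.7 -13.4  80. ]
side fuse_door_press [334.4 222.2] 0.61 [572.1 -54.9  80. ]
side supply [341.5 248.5] 0.86 [558.4 -69.2   0. ]
side tweezers [304.7 224.8] 0.55 [641.5 -24.3  72. ]
side driver [323.9 293.4] 0.46 [507. 141.   0.]
side roll [395.1 235. ] 0.42 [ 457.3 -201.4    0. ]
side marker [394.7 269.2] 0.5 [397.8 -28.2   0. ]
side marker [305.5 227.1] 0.46 [ 703.  -141.5    0. ]
side dish [391.9 238.5] 0.7 [ 458.2 -178.2    0. ]
wrist [575.  80. 384.]
wri
[... 169 characters left out ...]
rist tweezers [400.9 255.2] 0.65 [639.4 -23.7  72. ]
wrist marker [126.3 229.8] 0.73 [394.9 -22.3   0. ]
wrist dish [211.9 390.3] 0.94 [ 462.8 -197.9    0. ]
TRI rocker_front [545.4  38.9  92.3] [0.9 0.9]
TRI fuse_door_press [582.4 -20.9  85.6] [15.6 50.5 24.6 16.3]
TRI supply [556.9 -57.9   4.7] [3.  3.5 5.4]
TRI tweezers [637.8 -21.9  72.2] [4.4 2.6 2.2]
TRI roll [  91.9 -542.7  663.8] [0. 0.]
TRI marker [395.9 -21.6   2.3] [0.2 0.2]
TRI dish [ 462.9 -201.5   -9.7] [3.6 3.6]
{'t': np.float64(1.45), 'position': array([ 5.74979e+02, -1.30000e-02,  2.39613e+02]), 'orientation': array([-0.   ,  0.707,  0.707, -0.   ]), 'contact_force': array([-0.292, -0.117,  0.116]), 'width': np.float64(1.0)}
```

View pics/scene0.png

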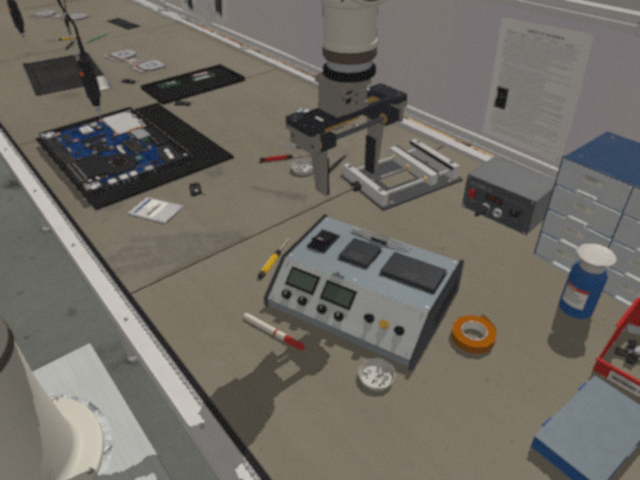

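View pics/wrist0.png

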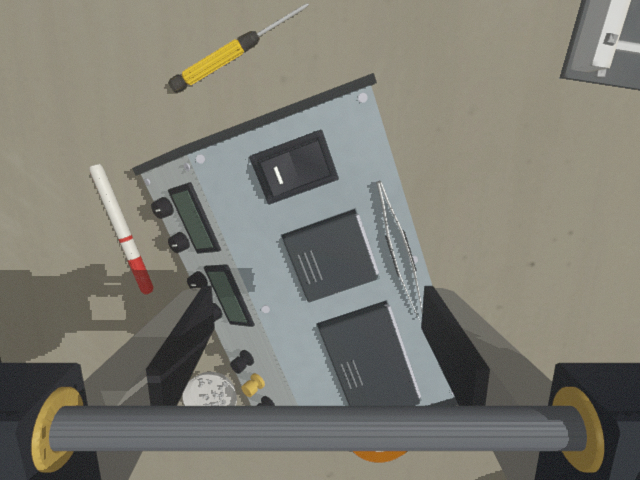

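The side view's picks are poor, but scene and wrist agree. The rocker is at wrist px (293,167) with its raised front half near (278,176), the fuse-door ribs are at (310,265), and the supply yaw is about 19°. I'll shut the fingers, turn the tool x-axis to the supply's x, and hover for a second look.

>>> send_rows --deltas '[{"tx":0.044,"ty":-0.044,"tz":0.03,"rz":0.397,"claw":1},{"tx":0.044,"ty":-0.044,"tz":0.03,"rz":0.397,"claw":1},{"tx":0.044,"ty":-0.044,"tz":0.03,"rz":0.397,"claw":1},{"tx":0.044,"ty":-0.044,"tz":0.03,"rz":0.397,"claw":1},{"tx":0.044,"ty":-0.044,"tz":0.03,"rz":0.397,"claw":1},{"tx":0.044,"ty":-0.044,"tz":0.03,"rz":0.397,"claw":1},{"tx":0.044,"ty":-0.044,"tz":0.03,"rz":0.397,"claw":1},{"tx":0.044,"ty":-0.044,"tz":0.03,"rz":0.397,"claw":1},{"tx":0.044,"ty":-0.044,"tz":0.03,"rz":0.397,"claw":1},{"tx":0.044,"ty":-0.044,"tz":0.03,"rz":0.397,"claw":1},{"tx":0.044,"ty":-0.044,"tz":0.03,"rz":0.397,"claw":1},{"tx":0.044,"ty":-0.044,"tz":0.03,"rz":0.397,"claw":1}]'

```text
$.deltas[0]: bad value
```

```bash
python3 m.py 1 | grep -v -E "side|driver|roll |marker|dish"
```

```text
scene [  92. -543.  664.]
scene fuse_door_press [352.9 256.7] 0.65 [565.1 -29.7  80. ]
scene supply [359.  299.6] 0.61 [558.9 -55.3   0. ]
scene tweezers [377.1 241.1] 0.66 [634.3 -18.1  72. ]
wrist [575.  80. 384.]
wrist rocker_front [273.6 176.6] 0.6 [543.9  39.4  88. ]
wrist fuse_door_press [309.9 266. ] 0.82 [568.8 -29.7  80. ]
wrist supply [304.4 263.5] 0.93 [561.9 -56.    0. ]
wrist tweezers [396.6 250.6] 0.89 [635.8 -20.   72. ]
TRI fuse_door_press [566.  -31.   84.5] [3.6 4.  3.9]
TRI supply [559.3 -55.8  -2.3] [1.8 3.3 2.7]
TRI tweezers [635.8 -18.7  74.2] [2.5 2.8 0.7]
{'t': np.float64(2.8), 'position': array([ 5.74984e+02, -9.00000e-03,  2.39613e+02]), 'orientation': array([-0.   ,  0.707,  0.707,  0.   ]), 'contact_force': array([ 0.164, -0.583,  0.788]), 'width': np.float64(1.001)}
```

View pics/wrist1.png

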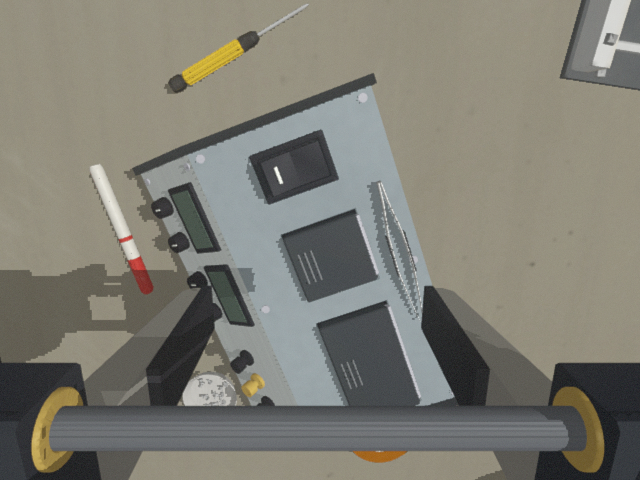

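The move was refused and the view is unchanged: ribs at (310,266), rocker mark at (278,176). I'll retry with every key given.

>>> send_rows --deltas '[{"tx":0.044,"ty":-0.044,"tz":0.03,"rx":0.0,"ry":0.0,"rz":0.397,"claw":1.0},{"tx":0.044,"ty":-0.044,"tz":0.03,"rx":0.0,"ry":0.0,"rz":0.397,"claw":1.0},{"tx":0.044,"ty":-0.044,"tz":0.03,"rx":0.0,"ry":0.0,"rz":0.397,"claw":1.0},{"tx":0.044,"ty":-0.044,"tz":0.03,"rx":0.0,"ry":0.0,"rz":0.397,"claw":1.0},{"tx":0.044,"ty":-0.044,"tz":0.03,"rx":0.0,"ry":0.0,"rz":0.397,"claw":1.0},{"tx":0.044,"ty":-0.044,"tz":0.03,"rx":0.0,"ry":0.0,"rz":0.397,"claw":1.0},{"tx":0.044,"ty":-0.044,"tz":0.03,"rx":0.0,"ry":0.0,"rz":0.397,"claw":1.0},{"tx":0.044,"ty":-0.044,"tz":0.03,"rx":0.0,"ry":0.0,"rz":0.397,"claw":1.0},{"tx":0.044,"ty":-0.044,"tz":0.03,"rx":0.0,"ry":0.0,"rz":0.397,"claw":1.0},{"tx":0.044,"ty":-0.044,"tz":0.03,"rx":0.0,"ry":0.0,"rz":0.397,"claw":1.0},{"tx":0.044,"ty":-0.044,"tz":0.03,"rx":0.0,"ry":0.0,"rz":0.397,"claw":1.0},{"tx":0.044,"ty":-0.044,"tz":0.03,"rx":0.0,"ry":0.0,"rz":0.397,"claw":1.0}]'

```text
t: 3.8
position: [539.8, 35.2, 215.6]
orientation: [-0.0, 0.987, 0.163, 0.0]
contact_force: [-0.2, -1.1, -0.1]
width: 0.157
finger_force: 0.0
```

```bash
sed -i 's/for c in \["scene","side","wrist"\]/for c in sys.argv[2:]/' m.py; python3 m.py 2 wrist | grep -E "rocker|fuse|supply|pos"
```

```text
wrist rocker_front [314.1 233.6] 0.87 [543.5  38.6  88. ]
wrist fuse_door_press [419.8 229.1] 0.81 [567.6 -29.6  80. ]
wrist fuse_door_press [517.2 363.4] 0.38 [ 494.1 -139.7   80. ]
wrist supply [424.1 221.4] 0.58 [561.7 -56.2   0. ]
{'t': np.float64(4.25), 'position': array([539.787,  35.183, 215.604]), 'orientation': array([0.   , 0.987, 0.161, 0.   ]), 'contact_force': array([0.117, 0.708, 0.325]), 'width': np.float64(0.008)}
```

View pics/wrist2.png

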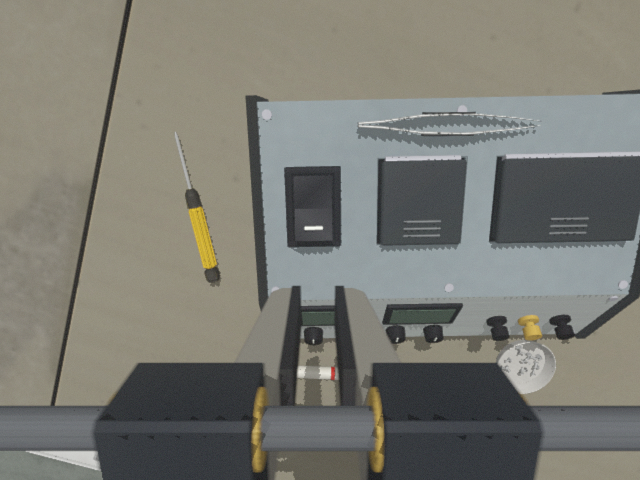

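The picture shows the tool aligned with the supply: rocker mark at (313,228), ribs at (421,228), battery ribs at (568,226). Both wrist views agree on height. I'll press the rocker down first.

>>> send_rows --deltas '[{"tx":0.0034,"ty":-0.0027,"tz":0.04,"rx":0.0,"ry":0.0,"rz":0.0,"claw":1.0},{"tx":0.0034,"ty":-0.0027,"tz":0.08,"rx":0.0,"ry":0.0,"rz":0.0,"claw":1.0},{"tx":0.0034,"ty":-0.0027,"tz":0.11,"rx":0.0,"ry":0.0,"rz":0.0,"claw":1.0},{"tx":0.0034,"ty":-0.0027,"tz":0.122,"rx":0.0,"ry":0.0,"rz":0.0,"claw":1.0},{"tx":0.0034,"ty":-0.0027,"tz":0.126,"rx":0.0,"ry":0.0,"rz":0.0,"claw":1.0},{"tx":0.0034,"ty":-0.0027,"tz":0.13,"rx":0.0,"ry":0.0,"rz":0.0,"claw":1.0},{"tx":0.0034,"ty":-0.0027,"tz":0.133,"rx":0.0,"ry":0.0,"rz":0.0,"claw":1.0},{"tx":0.0034,"ty":-0.0027,"tz":0.135,"rx":0.0,"ry":0.0,"rz":0.0,"claw":1.0},{"tx":0.0034,"ty":-0.0027,"tz":0.135,"rx":0.0,"ry":0.0,"rz":0.0,"claw":1.0}]'

```text
t: 5.0
position: [542.5, 38.0, 108.5]
orientation: [0.0, 0.987, 0.161, 0.001]
contact_force: [0.0, -0.8, 0.4]
width: 0.004
finger_force: 0.0
```

>>> send_rows --deltas '[{"tx":0.0,"ty":0.0,"tz":0.0015,"rx":0.0,"ry":0.0,"rz":0.0,"claw":1.0},{"tx":0.0,"ty":0.0,"tz":0.003,"rx":0.0,"ry":0.0,"rz":0.0,"claw":1.0},{"tx":0.0,"ty":0.0,"tz":0.003,"rx":0.0,"ry":0.0,"rz":0.0,"claw":1.0}]'

```text
t: 5.25
position: [542.5, 38.0, 106.7]
orientation: [0.0, 0.987, 0.161, 0.001]
contact_force: [-2.0, 0.1, 6.2]
width: 0.003
finger_force: 3.0
```

6 N against a stop at about 9–10 mm above the deck fits "off". I'll rise to the hover and check.

>>> send_rows --deltas '[{"tx":0.0,"ty":0.0,"tz":-0.03,"rx":0.0,"ry":0.0,"rz":0.0,"claw":1.0},{"tx":0.0,"ty":0.0,"tz":-0.08,"rx":0.0,"ry":0.0,"rz":0.0,"claw":1.0},{"tx":0.0,"ty":0.0,"tz":-0.12,"rx":0.0,"ry":0.0,"rz":0.0,"claw":1.0},{"tx":0.0,"ty":0.0,"tz":-0.137,"rx":0.0,"ry":0.0,"rz":0.0,"claw":1.0},{"tx":0.0,"ty":0.0,"tz":-0.137,"rx":0.0,"ry":0.0,"rz":0.0,"claw":1.0}]'

```text
t: 5.67
position: [544.4, 37.8, 219.8]
orientation: [0.001, 0.987, 0.161, 0.004]
contact_force: [0.7, 0.5, -0.0]
width: 0.006
finger_force: 0.0
```

```bash
python3 m.py 3 wrist | grep -E "rocker|fuse|supply|pos"; python3 -c "
import cv2,numpy as np
a=[cv2.resize(cv2.imread(f'pics/wrist{i}.png')[140:280,260:480],None,fx=3,fy=2) for i in (2,3)]
cv2.imwrite('pics/cmp.png',np.vstack(a))"
```

```text
wrist rocker_front [311.9 240.9] 0.71 [542.9  40.5  88. ]
wrist fuse_door_press [417.2 236.8] 0.71 [566.8 -29.1  80. ]
wrist supply [424.6 224.9] 0.67 [564.5 -57.1   0. ]
wrist supply [312.9 239.4] 0.36 [520.4  32.9   0. ]
{'t': np.float64(6.117), 'position': array([541.109,  38.175, 213.643]), 'orientation': array([-0.   ,  0.987,  0.161, -0.001]), 'contact_force': array([-0.553, -0.334,  0.04 ]), 'width': np.float64(0.006)}
```

View pics/cmp.png

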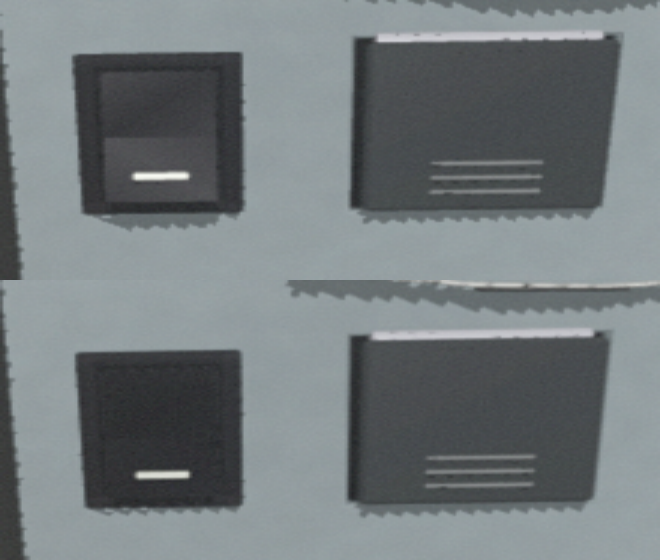

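The front half is now dark and its shadow has shrunk, so the rocker is off. The ribs are unchanged at about (417,237) in the full picture. Next I'll move over the fuse door and press.

>>> send_rows --deltas '[{"tx":0.004,"ty":0.05,"tz":0.0,"rx":0.0,"ry":0.0,"rz":0.0,"claw":1.0},{"tx":0.004,"ty":0.0915,"tz":0.0,"rx":0.0,"ry":0.0,"rz":0.0,"claw":1.0},{"tx":0.004,"ty":0.0915,"tz":0.04,"rx":0.0,"ry":0.0,"rz":0.0,"claw":1.0},{"tx":0.004,"ty":0.0915,"tz":0.08,"rx":0.0,"ry":0.0,"rz":0.0,"claw":1.0},{"tx":0.004,"ty":0.0915,"tz":0.115,"rx":0.0,"ry":0.0,"rz":0.0,"claw":1.0},{"tx":0.004,"ty":0.0915,"tz":0.126,"rx":0.0,"ry":0.0,"rz":0.0,"claw":1.0},{"tx":0.004,"ty":0.0915,"tz":0.131,"rx":0.0,"ry":0.0,"rz":0.0,"claw":1.0},{"tx":0.004,"ty":0.0915,"tz":0.134,"rx":0.0,"ry":0.0,"rz":0.0,"claw":1.0},{"tx":0.004,"ty":0.0915,"tz":0.137,"rx":0.0,"ry":0.0,"rz":0.0,"claw":1.0},{"tx":0.004,"ty":0.0915,"tz":0.139,"rx":0.0,"ry":0.0,"rz":0.0,"claw":1.0},{"tx":0.004,"ty":0.0915,"tz":0.139,"rx":0.0,"ry":0.0,"rz":0.0,"claw":1.0}]'

```text
t: 7.03
position: [569.3, -30.5, 105.3]
orientation: [0.001, 0.987, 0.161, 0.002]
contact_force: [0.5, 0.5, 2.7]
width: 0.004
finger_force: 1.2
```

>>> send_rows --deltas '[{"tx":0.0,"ty":0.0,"tz":0.002,"rx":0.0,"ry":0.0,"rz":0.0,"claw":1.0},{"tx":0.0,"ty":0.0,"tz":0.004,"rx":0.0,"ry":0.0,"rz":0.0,"claw":1.0},{"tx":0.0,"ty":0.0,"tz":0.004,"rx":0.0,"ry":0.0,"rz":0.0,"claw":1.0},{"tx":0.0,"ty":0.0,"tz":0.004,"rx":0.0,"ry":0.0,"rz":0.0,"claw":1.0}]'

```text
t: 7.37
position: [568.7, -30.6, 101.0]
orientation: [0.001, 0.987, 0.161, 0.001]
contact_force: [-0.0, -1.6, 2.8]
width: 0.006
finger_force: 1.9
```

>>> send_rows --deltas '[{"tx":0.0,"ty":0.0,"tz":-0.05,"rx":0.0,"ry":0.0,"rz":0.0,"claw":1.0},{"tx":0.0,"ty":0.0,"tz":-0.1,"rx":0.0,"ry":0.0,"rz":0.0,"claw":1.0},{"tx":0.0,"ty":0.0,"tz":-0.15,"rx":0.0,"ry":0.0,"rz":0.0,"claw":1.0},{"tx":-0.02,"ty":0.0,"tz":-0.19,"rx":0.0,"ry":0.0,"rz":0.0,"claw":1.0},{"tx":-0.05,"ty":0.0,"tz":-0.19,"rx":0.0,"ry":0.0,"rz":0.0,"claw":1.0},{"tx":-0.05,"ty":0.0,"tz":-0.19,"rx":0.0,"ry":0.0,"rz":0.0,"claw":1.0},{"tx":-0.05,"ty":0.0,"tz":-0.19,"rx":0.0,"ry":0.0,"rz":0.0,"claw":1.0},{"tx":-0.05,"ty":0.0,"tz":-0.19,"rx":0.0,"ry":0.0,"rz":0.0,"claw":1.0},{"tx":-0.05,"ty":0.0,"tz":-0.19,"rx":0.0,"ry":0.0,"rz":0.0,"claw":1.0},{"tx":-0.05,"ty":0.0,"tz":-0.19,"rx":0.0,"ry":0.0,"rz":0.0,"claw":1.0},{"tx":-0.05,"ty":0.0,"tz":-0.19,"rx":0.0,"ry":0.0,"rz":0.0,"claw":1.0},{"tx":-0.05,"ty":0.0,"tz":-0.19,"rx":0.0,"ry":0.0,"rz":0.0,"claw":1.0}]'

```text
t: 8.37
position: [530.2, -42.8, 251.9]
orientation: [-0.0, 0.987, 0.161, -0.0]
contact_force: [-0.5, -0.6, 0.3]
width: 0.007
finger_force: 0.0
```

```bash
python3 m.py 4 wrist scene| grep -E "rocker|fuse|supply|pos"
```

```text
wrist rocker_front [221.5 178. ] 0.79 [542.6  35.   88. ]
wrist fuse_door_press [315.5 113.9] 0.63 [606.7 -15.8  80. ]
wrist supply [343.5 175.2] 0.83 [563.2 -57.4   0. ]
scene rocker_front [316.7 243.8] 0.6 [533.6  30.7  88. ]
scene fuse_door_press [365.  230.4] 0.72 [632.1  12.1  80. ]
scene supply [358.5 298.7] 0.92 [559.8 -53.    0. ]
TRI rocker_front [540.1  37.2  80.2] [1.2 1.2]
TRI fuse_door_press [606.2 -15.5 108.5] [0.7 0.7]
TRI supply [561.3 -55.4   0.6] [2.8 2.8]
{'t': np.float64(9.267), 'position': array([530.039, -42.995, 252.383]), 'orientation': array([-0.   ,  0.987,  0.161, -0.   ]), 'contact_force': array([ 0.822, -0.494, -0.068]), 'width': np.float64(0.005)}
```

View pics/wrist4.png

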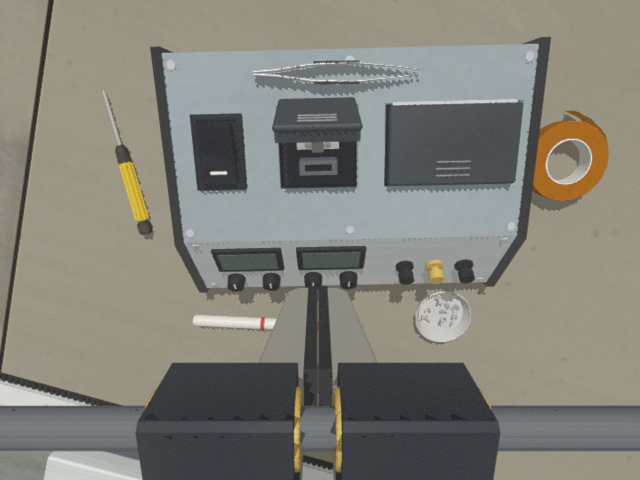

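The fuse door stands up with its ribs at (317,117) and the fuse holder exposed at (318,165). The rocker is off, the battery door is shut and the tools are in place. I'll wait two seconds with the fingers clear.

>>> send_rows --deltas '[{"tx":0.0,"ty":0.0,"tz":0.0,"rx":0.0,"ry":0.0,"rz":0.0,"claw":1.0},{"tx":0.0,"ty":0.0,"tz":0.0,"rx":0.0,"ry":0.0,"rz":0.0,"claw":1.0},{"tx":0.0,"ty":0.0,"tz":0.0,"rx":0.0,"ry":0.0,"rz":0.0,"claw":1.0},{"tx":0.0,"ty":0.0,"tz":0.0,"rx":0.0,"ry":0.0,"rz":0.0,"claw":1.0},{"tx":0.0,"ty":0.0,"tz":0.0,"rx":0.0,"ry":0.0,"rz":0.0,"claw":1.0},{"tx":0.0,"ty":0.0,"tz":0.0,"rx":0.0,"ry":0.0,"rz":0.0,"claw":1.0},{"tx":0.0,"ty":0.0,"tz":0.0,"rx":0.0,"ry":0.0,"rz":0.0,"claw":1.0},{"tx":0.0,"ty":0.0,"tz":0.0,"rx":0.0,"ry":0.0,"rz":0.0,"claw":1.0},{"tx":0.0,"ty":0.0,"tz":0.0,"rx":0.0,"ry":0.0,"rz":0.0,"claw":1.0},{"tx":0.0,"ty":0.0,"tz":0.0,"rx":0.0,"ry":0.0,"rz":0.0,"claw":1.0},{"tx":0.0,"ty":0.0,"tz":0.0,"rx":0.0,"ry":0.0,"rz":0.0,"claw":1.0},{"tx":0.0,"ty":0.0,"tz":0.0,"rx":0.0,"ry":0.0,"rz":0.0,"claw":1.0}]'

```text
t: 10.27
position: [530.1, -43.0, 252.4]
orientation: [0.0, 0.987, 0.161, -0.0]
contact_force: [0.4, 0.3, -0.3]
width: 0.001
finger_force: 0.0
```

>>> send_rows --deltas '[{"tx":0.0,"ty":0.0,"tz":0.0,"rx":0.0,"ry":0.0,"rz":0.0,"claw":1.0},{"tx":0.0,"ty":0.0,"tz":0.0,"rx":0.0,"ry":0.0,"rz":0.0,"claw":1.0},{"tx":0.0,"ty":0.0,"tz":0.0,"rx":0.0,"ry":0.0,"rz":0.0,"claw":1.0},{"tx":0.0,"ty":0.0,"tz":0.0,"rx":0.0,"ry":0.0,"rz":0.0,"claw":1.0},{"tx":0.0,"ty":0.0,"tz":0.0,"rx":0.0,"ry":0.0,"rz":0.0,"claw":1.0},{"tx":0.0,"ty":0.0,"tz":0.0,"rx":0.0,"ry":0.0,"rz":0.0,"claw":1.0},{"tx":0.0,"ty":0.0,"tz":0.0,"rx":0.0,"ry":0.0,"rz":0.0,"claw":1.0},{"tx":0.0,"ty":0.0,"tz":0.0,"rx":0.0,"ry":0.0,"rz":0.0,"claw":1.0},{"tx":0.0,"ty":0.0,"tz":0.0,"rx":0.0,"ry":0.0,"rz":0.0,"claw":1.0},{"tx":0.0,"ty":0.0,"tz":0.0,"rx":0.0,"ry":0.0,"rz":0.0,"claw":1.0},{"tx":0.0,"ty":0.0,"tz":0.0,"rx":0.0,"ry":0.0,"rz":0.0,"claw":1.0},{"tx":0.0,"ty":0.0,"tz":0.0,"rx":0.0,"ry":0.0,"rz":0.0,"claw":1.0}]'

```text
t: 11.27
position: [530.0, -43.0, 252.4]
orientation: [-0.0, 0.987, 0.161, -0.0]
contact_force: [-0.8, 0.6, 0.2]
width: 0.005
finger_force: 0.0
```

```bash
python3 m.py 5 wrist | grep -E "rocker|fuse|pos" && python3 -c "
import cv2,numpy as np
d=np.abs(cv2.imread('pics/wrist4.png').astype(int)-cv2.imread('pics/wrist5.png')).max(2); print('changed px',(d>40).sum(), 'at door',(d[90:190,265:365]>40).sum())
from bench import robot
print(robot.hand_in()) if (d[90:190,265:365]>40).sum()<150 else print('look')"
```

```text
wrist rocker_front [222.6 176.1] 0.55 [544.1  34.4  88. ]
wrist fuse_door_press [315.4 116.5] 0.84 [605.1 -16.5  80. ]
{'t': np.float64(11.717), 'position': array([530.07 , -42.997, 252.405]), 'orientation': array([0.   , 0.987, 0.161, 0.   ]), 'contact_force': array([-0.092, -0.052,  0.784]), 'width': np.float64(0.004)}
changed px 869 at door 9
the job is handed in; nothing more can be done
None
```

The job is handed in (no verdict was returned): I switched the supply off and pressed the fuse door once; it sprang up and stayed up on its own for over two seconds, and in the last pictures the long door was still shut and the supply and tools showed no sign of having moved.

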